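# Slide the tin tray up the sloping stand and lock it in

### The job

Push the wooden tray with the tin in it up the sloping wooden stand, sliding it and not lifting it, until it is fully home, and hold it lightly but definitely pressed against the wooden stop at the top for a moment (about half a second), without ramming it. Then turn the steel keeper fully across behind the tray, and leave the tin standing in the tray and the things around undisturbed.

Things in the scene. Friction and masses are not known exactly. Their poses are not given: they have to be found in the camera images.
- stand: fixed wooden stand, a board 160 mm wide sloping up at 8 degrees. Origin: on the cooktop (z=0) at the middle of its lower edge, where the slope starts without a step; x level, uphill; y left seen facing uphill. Rails 12 mm thick, 20 mm above the slope, leave a channel 102 mm wide from 45 to 175 mm up the slope, flaring below to 131 mm at the lower edge to guide the tray in
- top_stop: the wooden cross-bar on the stand, 14 mm thick and 30 mm above the slope, rigid. Origin: middle of the foot of its downhill face, 175 mm along the slope; x points uphill along the slope, z square to the slope. Its mounting must not take more than 16 N from the tray; a proper press adds 8 to 12 N to what it takes to slide the tray, for half a second
- stop_face (a point): point in the downhill face of the stop, 8 mm above the slope, on the middle line; axes as the stop's
- tray: loose light-wood tray, 110 mm long (x), 96 wide, walls and floor 6, tail block 16 thick, 0.18 to 0.35 kg. Origin: on the underside, 50 mm behind the nose tip; x points from flat tail to round sled nose, which goes up first. Starts on the cooktop, nose 10 to 30 mm before the stand, slightly askew. Sliding it with the tin takes 1.5 to 6 N; friction holds it on the slope
- tray_nose (a point): foremost point of the tray's rounded nose, 8 mm above its underside; it touches stop_face when the tray is home
- tray_tail (a point): middle of the outer face of the flat tail block, 60 mm behind the origin, 20 mm above the underside; this face (96 mm wide, 34 mm high) is the one to push on
- tin: food tin, diameter 75 mm, height 58 mm, about 0.26 kg, standing loose in the tray (3 to 5 mm play); origin at the centre of its underside
- keeper (a joint): flat steel bar (66 x 12 x 10 mm) turning on top of the right rail (facing uphill), 56 mm up the slope, axis square to the slope. 0: along the rail, pointing downhill; negative: swung outward out of the tray's way (starts so); grows as its end swings inward; 1.57: square across behind the tray, end of travel. Light friction (1 N at the knob), stays where left. Clears a tray that is home by 3 mm
- keeper_knob (a point): middle of the keeper's upright grip knob, a steel pin 14 mm in diameter and 24 mm high that can be pinched from above; 45 mm from the pivot. The knob's top is 55 mm, its foot 31 mm above the slope
- keeper_pivot (a point): point on the keeper's axis, at the same height above the slope as keeper_knob
- salt_shaker: bystander: glass salt shaker with grey top, 44 mm wide, 90 mm high, to the right of the stand; origin at the centre of its underside
- garlic: bystander: garlic bulb, 48 mm, to the left of the stand; origin at the centre of its underside
- spice_jar: bystander: spice jar with yellow lid, 42 mm wide, 96 mm high, to the left of the stand; origin at the centre of its underside
- timer: bystander: round kitchen timer, 68 mm wide, 44 mm high, at the near right of the cooktop; origin at the centre of its underside
- lemon: bystander: lemon, 75 x 56 x 57 mm, at the near left of the cooktop; origin at the centre of its underside
There are look-alikes about, which are no part of the job. Leave any green or red look-alike of the tin alone.

How it is judged:
By the outcome, as a careful person would: the job done as asked, in the order asked, and still so for the second after the job is handed in, with the robot touching nothing.
It also fails if it takes over 62 s, if anything falls off the work surface, if the arm or the gripper's body presses on something with over 40 N, if the wrist force passes 120 N, or if a joint passes its speed limit or range.

### The arm

A 7-joint arm with a two-finger parallel gripper is mounted at the origin on a cart in front of the work surface, level with it; the furniture and walls round the work are solid. World frame = base frame: x ahead of the robot, y to its left, z up, the work surface at z = 0. Lengths are in m, angles in rad, forces in N, time in s.
With the tool pointing down it reaches from about 0.425 to 0.95 m from the base axis. Payload 16.7 kg.
Tool frame: the origin (TCP) lies at the centre of the arm's flange, where the gripper is bolted on; the fingertips stand 199 mm ahead of it and the grasp point (between the pads) lies 180 mm ahead of it (bot.finger_overhang is the distance from the TCP to the fingertips, in m); z points along the fingers, y is the line along which they close (so a half turn about z gives the same grasp; the last joint's range is limited). The gripper opens to 94 mm and grips with 3 to 60 N. Pads are 16 mm wide; open, the fingers measure 119 mm over their backs; the gripper's body (75 mm by 177 mm) begins 78 mm behind the grasp point.
Start: joints at [0.967, 0.426, 0.074, 1.606, -0.034, 1.111, -0.067], TCP at [0.296, -0.606, 0.405] pointing down, gripper open.
Joint ranges: [-2.85, 2.85], [-0.5, 2.14], [-1.23, 1.37], [0.21, 2.46], [-1.02, 4.16], [0.16, 2.05], [-2.73, 2.73]. Speed limits (rad/s): [1.89, 1.89, 2.39, 2.39, 3.01, 3.01, 3.01].

### API

Orientations are given as a rotation vector (axis times angle).
In Python, from cell import bot gives the robot as it stands.
- The arm moves only by the tool send_rows, never from a script. Its argument "rows" is a list that holds one entry, the list of rows, each a list of 5 numbers: the finger opening in m, from 0 to 0.094, then the shift along the tool's x, y, z in a scale on which 1.0 is 0.6 m, then the turn about the tool's z in fractions of the full range, 1 being 180 degrees. A call has 1 to 12 rows; each row is the pose to reach, as a shift and turn from the pose commanded when the call began, along the tool's axes at that moment; what a row does not reach only later rows make up. A row lasts 1/8 s, in which the tool goes at most 62.5 mm and 10.7 degrees, less where a joint would pass 70% of its speed; a pose out of reach is approached as far as the arm can. A call with a gripper value outside its range is refused whole. The fingers move at their own pace and stop on an object; the grip force is fixed at half the most. Time passes only in rows, so rows that repeat a pose let the fingers close. It gives the time, the measured TCP pose, the force, the opening and the grip force at its end, in the units of the state.
- bot.observe(): the state, without advancing time (a new reading comes with each control period).
- bot.grab_frame(name): name is "scene" or "top" or "wrist"; returns a dict with "frame" (384x512x3 uint8, red, green, blue), "mtx" (3x3 intrinsics, pixels), "camera_from_world" (4x4, takes a point from world to camera coordinates). Camera axes: x right, y up, looking along -z (the intrinsics and any distortion apply to the point x, -y, -z); pixel columns grow to the right and rows downward; lengths in m; the calibration is good to about 2 mm. A picture is of the moment at which its call begins. There is no depth.
- bot.close_job(): hands the job in; it is judged then, once.
The state is a dict: "time": time; "joints": joint angles; "joint_vel": joint speeds; "joint_efforts": joint torques, N m; "eef_pos": TCP position; "eef_rot": TCP orientation; "ft_force": force on the tool from outside, world axes, zero at the start; "ft_torque": the same for the moment, N m; "width": opening from 0.0 (shut) to 1.0 (fully open); "grasp_force": force on a finger pad.
Only numpy, scipy, OpenCV 4.12 (cv2) and the standard library are available. Lean on these libraries where they do the work, as an engineer would, in place of code of your own. Each camera call takes 0.05 s, during which the arm holds its last target. There are 200 camera calls.

## Working session

There is one attempt and no reset: what is moved stays moved. The work goes in short steps, Python scripts to look and compute and a tool call to move; the robot and the scene stay as the last step left them, time stands still between calls to the robot, and variables do not carry over. Pictures are saved under pics/ and viewed, at most 10 in all, crops included, and the job is handed in when it is done.

Besides the shell and the picture viewer there is one more tool, called after "Call:" by a JSON object that holds its "method" and its "body". send_rows: Moves the arm, as the interface text tells. Its arguments: {"type":"object","properties":{"rows":{"type":"array","items":{"type":"array","items":{"type":"array","items":{"type":"number"}}}}},"required":["rows"]}

```bash
mkdir -p pics; ls; python3 - <<'E'
from cell import bot
import cv2,numpy as np
s=bot.observe(); print({k:np.round(v,3) for k,v in s.items()})
for n in("scene","top"):
    f=bot.grab_frame(n); cv2.imwrite(f"pics/{n}0.png",f["frame"][:,:,::-1]); np.savez(f"{n}0.npz",**f)
    print(n,np.round(f["mtx"],1).tolist(),np.round(f["camera_from_world"],3).tolist(),f.keys())
E
```

```text
pics
{'time': np.float64(0.0), 'joints': array([ 0.966,  0.427,  0.074,  1.607, -0.034,  1.111, -0.067]), 'joint_vel': array([ 0.001, -0.001, -0.001,  0.002,  0.   , -0.   , -0.001]), 'joint_efforts': array([ 0.0000e+00, -9.3584e+01,  3.6670e+00, -4.5421e+01, -4.9000e-02,
        2.0000e-02,  0.0000e+00]), 'eef_pos': array([ 0.296, -0.606,  0.404]), 'eef_rot': array([-3.06e+00, -7.08e-01,  1.00e-03]), 'ft_force': array([ 1.197,  1.047, -0.668]), 'ft_torque': array([-0.022, -0.024,  0.014]), 'grasp_force': np.float64(0.0), 'width': np.float64(1.002)}
scene [[443.2, 0.0, 254.3], [0.0, 443.2, 193.8], [0.0, 0.0, 1.0]] [[-0.783, -0.622, 0.009, 0.471], [0.363, -0.446, 0.818, -0.229], [-0.505, 0.644, 0.575, -0.978], [0.0, 0.0, 0.0, 1.0]] dict_keys(['frame', 'mtx', 'camera_from_world'])
top [[456.1, 0.0, 260.0], [0.0, 456.1, 195.0], [0.0, 0.0, 1.0]] [[-0.03, -1.0, 0.0, 0.084], [0.997, -0.029, 0.072, -0.562], [-0.072, 0.002, 0.997, -1.266], [0.0, 0.0, 0.0, 1.0]] dict_keys(['frame', 'mtx', 'camera_from_world'])
```

View pics/top0.png

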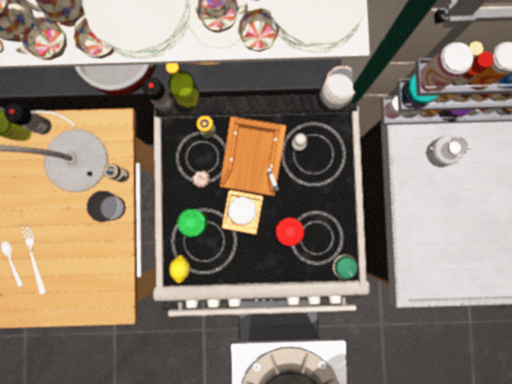

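View pics/scene0.png

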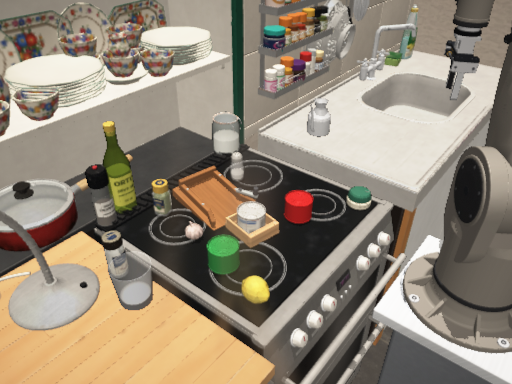

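The top view shows the stand at about (255,155), the tray with the tin at (243,212), the keeper at (271,180), the red look-alike at (290,232) and the green one at (192,222). I'll enlarge this area.

```bash
cat > h.py <<'E'
import numpy as np,cv2
def ray(f,u,v):
    K=f["mtx"];T=f["camera_from_world"];R=T[:3,:3]
    d=np.linalg.inv(K)@[u,v,1.];d=R.T@(d*[1,-1,-1]);return -R.T@T[:3,3],d
def onz(f,u,v,z):
    o,d=ray(f,u,v);return o+d*(z-o[2])/d[2]
def proj(f,p):
    T=f["camera_from_world"];c=T[:3,:3]@np.asarray(p,float)+T[:3,3];q=f["mtx"]@(c*[1,-1,-1]);return q[:2]/q[2]
E
python3 - <<'E'
import cv2
a=cv2.imread("pics/top0.png")[110:245,210:310]
cv2.imwrite("pics/c1.png",cv2.resize(a,None,fx=4.4,fy=4.4,interpolation=cv2.INTER_CUBIC))
a=cv2.imread("pics/scene0.png")[145:255,165:295]
cv2.imwrite("pics/c2.png",cv2.resize(a,None,fx=5,fy=5,interpolation=cv2.INTER_CUBIC))
E
```

```text
(no output)
```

View pics/c1.png

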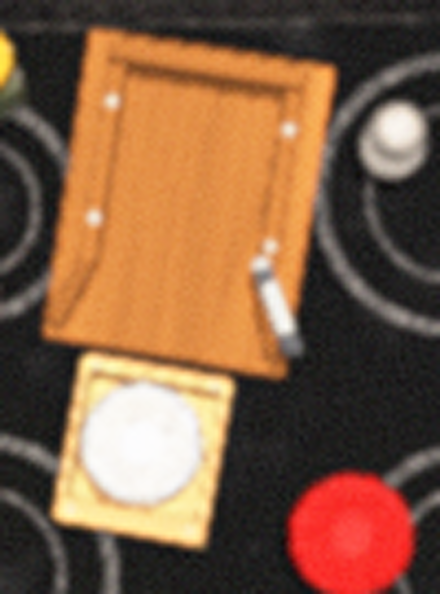

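View pics/c2.png

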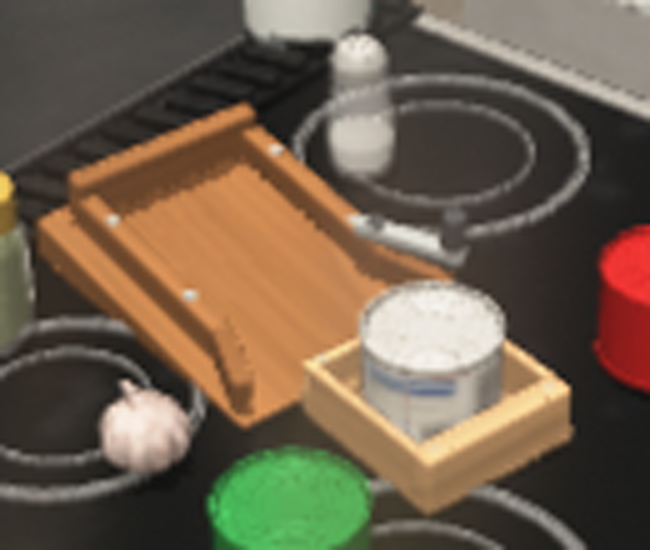

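The crop shows the board's lower corners at about (43,338) and (285,378) and its top corners at (90,28) and (337,68). The tray corners are (82,352), (235,378), (52,523) and (207,548), and the knob is near (293,345). Next I'll measure these with masks.

```bash
cat > meas.py <<'E'
import numpy as np,cv2
from h import *
def masks(f):
    h=cv2.cvtColor(f["frame"],cv2.COLOR_RGB2HSV).astype(int)
    return h
def edges(m,q,f=None):
    "quad from mask: fit lines to hull contour points near each side of approx quad q (4 corners)"
    c=max(cv2.findContours(m,cv2.RETR_EXTERNAL,cv2.CHAIN_APPROX_NONE)[0],key=cv2.contourArea)[:,0].astype(float)
    L=[]
    for i in range(4):
        a,b=q[i],q[(i+1)%4];d=(b-a)/np.linalg.norm(b-a);n=np.array([-d[1],d[0]])
        t=(c-a)@d;s=(c-a)@n;k=(abs(s)<2)&(t>4)&(t<np.linalg.norm(b-a)-4)
        vx,vy,x,y=cv2.fitLine(c[k].astype(np.float32),cv2.DIST_HUBER,0,.01,.01)[:,0]
        n=np.array([-vy,vx]);s=(c[k]-[x,y])@n
        # outward half pixel
        ctr=q.mean(0);o=-np.sign((ctr-[x,y])@n);P=np.array([x,y])+n*o*.5
        L.append((n,n@P))
    return np.array([np.linalg.solve([L[i-1][0],L[i][0]],[L[i-1][1],L[i][1]]) for i in range(4)])
E
python3 - <<'E'
from meas import *
f=dict(np.load("top0.npz"))
h=masks(f);off=np.array([210,110])
C=lambda *p:np.array(p)/4.4+off-.4
print("board hsv",h[150,250],"tray",[h[int(y),int(x)].tolist() for x,y in (C(70,500),C(180,530),C(160,365))])
orange=((h[...,0]>6)&(h[...,0]<22)&(h[...,1]>110)&(h[...,2]>60))
qs=np.array([C(43,338),C(285,378),C(337,68),C(90,28)]);qt=np.array([C(82,352),C(235,378),C(207,548),C(52,523)])
ty=((h[...,2]>110)&(h[...,1]<190))|((h[...,2]>120))
R=np.zeros(orange.shape,np.uint8)
ms=(orange*255).astype(np.uint8);z=R.copy();cv2.fillConvexPoly(z,np.round(qs+(qs-qs.mean(0))*.06).astype(int),1);
ms2=ms*z
mt=((h[...,2]>110)*255).astype(np.uint8);z=R.copy();cv2.fillConvexPoly(z,np.round(qt+(qt-qt.mean(0))*.05).astype(int),1);mt2=mt*z
es=edges(ms2,qs);et=edges(mt2,qt)
print("stand px",es.round(1).tolist(),"tray",et.round(1).tolist(),qt.round(1).tolist(),qs.round(1).tolist())
A,B=[onz(f,*p,0) for p in es[:2]]
print("lower corners",A,B,np.linalg.norm(A-B), "yaw lower",np.degrees(np.arctan2(*(A-B)[:2]*[-1,1]))) 
for zt in(.026,.028): print([onz(f,*p,zt).round(4)[:2].tolist() for p in es[2:]])
for zt in (.034,.04):
    t=np.array([onz(f,*p,zt) for p in et]);print(zt,t.round(4)[:,:2].tolist(),[round(np.linalg.norm(t[i]-t[i-1]),4) for i in range(4)])
    d=(t[0]+t[1]-t[2]-t[3]);print("yaw",np.degrees(np.arctan2(d[1],d[0])))
E
```

```text
board hsv [ 15 176 226] tray [[23, 100, 250], [23, 90, 254], [14, 139, 152]]
stand px [[217.8, 188.4], [274.8, 197.1], [286.7, 123.8], [229.0, 114.6]] tray [[227.8, 187.5], [263.8, 194.5], [256.4, 234.9], [220.3, 228.3]] [[228.2, 189.6], [263.0, 195.5], [256.6, 234.1], [221.4, 228.5]] [[219.4, 186.4], [274.4, 195.5], [286.2, 125.1], [230.1, 116.0]]
lower corners [0.58803658 0.18753677 0.        ] [0.55819276 0.02482857 0.        ] 0.16542251951986744 yaw lower -10.39362530175021
[[0.7641, -0.0147], [0.7955, 0.1483]]
[[0.7637, -0.0145], [0.795, 0.1482]]
0.034 [[0.5868, 0.1562], [0.5641, 0.0563], [0.4526, 0.0802], [0.4737, 0.1799]] [np.float64(0.1155), np.float64(0.1025), np.float64(0.1141), np.float64(0.102)]
yaw -11.957553878012147
0.04 [[0.5862, 0.1558], [0.5637, 0.0563], [0.4527, 0.0801], [0.4737, 0.1794]] [np.float64(0.1149), np.float64(0.102), np.float64(0.1135), np.float64(0.1015)]
yaw -11.957553878012131
```

```bash
python3 - <<'E'
from meas import *
f=dict(np.load("scene0.npz"));t=dict(np.load("top0.npz"))
S=lambda x,y:((x+.5)/5-.5+165,(y+.5)/5-.5+145)
T=lambda x,y:((x+.5)/4.4-.5+210,(y+.5)/4.4-.5+110)
u=np.array([np.cos(np.radians(-10.6)),np.sin(np.radians(-10.6))]);n=np.array([-u[1],u[0]])
O=np.array([.5756,.1057])
def p(l,P):print(l,P.round(4).tolist(),"u,n",(np.r_[u@(P[:2]-O),n@(P[:2]-O)]*1e3).round(1))
for l,x,y,z in [("LLcorner",246,427,0),("trayRL bot",430,513,0),("trayRR bot",572,435,0),("trayRL34",430,460,.034),("trayRR34",572,384,.034),("trayFL34",303,364,.034),("trayFLbot",305,395,0.008),("stop top left dn",75,190,.056),("stop topright dn",255,118,.056)]: p("S "+l,onz(f,*S(x,y),z))
for l,x,y,z in [("LL",43,338,0),("LR",285,378,0),("stopTL",128,65,.054),("stopTR",303,92,.054),("pivot",262,263,.04),("knob",293,345,.055),("FL34",82,354,.034),("FR34",235,378,.034),("RL34",53,521,.034),("RR34",207,547,.034),("tin",140,443,.064)]: p("T "+l,onz(t,*T(x,y),z))
# triangulate knob: scene knob top (455,215)
def tri(a,b):
    A=[];B=[]
    for g,q in((f,a),(t,b)):
        o,d=ray(g,*q);d/=np.linalg.norm(d);M=np.eye(3)-np.outer(d,d);A.append(M);B.append(M@o)
    return np.linalg.lstsq(np.vstack(A),np.hstack(B),rcond=None)[0]
p("knob",tri(S(455,214),T(293,347)));p("pivot",tri(S(372,225),T(262,263)))
p("shaker",tri(S(358,45),T(396,122)))
E
```

```text
S LLcorner [0.593, 0.1815, 0.0] u,n [ 3.2 77.7]
S trayRL bot [0.4762, 0.1729, 0.0] u,n [-110.1   47.8]
S trayRR bot [0.4565, 0.0791, 0.0] u,n [-112.2  -48.1]
S trayRL34 [0.4768, 0.1723, 0.034] u,n [-109.4   47.3]
S trayRR34 [0.4576, 0.0799, 0.034] u,n [-111.2  -47.1]
S trayFL34 [0.5758, 0.1545, 0.034] u,n [-8.8 48. ]
S trayFLbot [0.58, 0.1494, 0.008] u,n [-3.7 43.7]
S stop top left dn [0.7604, 0.1375, 0.056] u,n [175.8  65.3]
S stop topright dn [0.7342, 0.0174, 0.056] u,n [172.1 -57.7]
T LL [0.5936, 0.1827, 0.0] u,n [ 3.6 79. ]
T LR [0.5628, 0.0258, 0.0] u,n [  2.2 -80.9]
T stopTL [0.76, 0.1204, 0.054] u,n [178.6  48.4]
T stopTR [0.7395, 0.0105, 0.054] u,n [178.6 -63.4]
T pivot [0.6335, 0.0394, 0.04] u,n [ 69.1 -54.5]
T knob [0.5795, 0.022, 0.055] u,n [ 19.2 -81.6]
T FL34 [0.5795, 0.1553, 0.034] u,n [-5.3 49.4]
T FR34 [0.5614, 0.0586, 0.034] u,n [ -5.3 -48.9]
T RL34 [0.4744, 0.1762, 0.034] u,n [-112.5   50.6]
T RR34 [0.4551, 0.0795, 0.034] u,n [-113.6  -47.9]
T tin [0.5207, 0.1188, 0.064] u,n [-56.3   2.8]
knob [0.5787, 0.0226, 0.0572] u,n [ 18.4 -81.1]
pivot [0.6316, 0.0374, 0.0351] u,n [ 67.6 -56.8]
shaker [0.7105, -0.0457, 0.0862] u,n [ 160.4 -124. ]
```

```bash
cat > go.py <<'E'
import sys,numpy as np
from cell import bot
from scipy.spatial.transform import Rotation as Ro
Y=np.radians(-10.6);U=np.array([np.cos(Y),np.sin(Y)]);N=np.array([-U[1],U[0]]);O=np.array([.580,.104])
s=bot.observe();R=Ro.from_rotvec(s["eef_rot"]).as_matrix();P=s["eef_pos"]
hd=np.degrees(np.arctan2(R[1,0],R[0,0]))
print("t",round(float(s["time"]),2),"P",P.round(4),"hd",hd.round(2),"un",((U@(P[:2]-O))*1e3).round(1),((N@(P[:2]-O))*1e3).round(1),"tip",((P[2]-.199)*1e3).round(1),"Fun",(U@s["ft_force"][:2]).round(2),(N@s["ft_force"][:2]).round(2),s["ft_force"][2].round(2),"j7",s["joints"][6].round(2),"w",round(float(s["width"])*94,1))
def to(u,n,tip,h=-10.6):
    T=np.r_[O+U*u/1e3+N*n/1e3,.199+tip/1e3];print((u,n,tip),"->",(R.T@(T-P)).round(4).tolist(),round(hd-h,1))
for a in sys.argv[1:]: to(*map(float,a.split(",")))
E
python3 go.py 50,-350,206 -145,1,206 -145,1,14
```

```text
t 0.1 P [ 0.2964 -0.6063  0.4041] hd 26.05 un -148.1 -750.3 tip 205.1 Fun 0.18 0.05 -0.23 j7 -0.07 w 93.7
(50.0, -350.0, 206.0) -> [0.3979, -0.2029, -0.0008] 36.7
(-145.0, 1.0, 206.0) -> [0.451, -0.6009, -0.0003] 36.7
(-145.0, 1.0, 14.0) -> [0.451, -0.6007, 0.1917] 36.7
```

The rows are not in the units I measure in: shifts go in shares of 0.6 m and turns go in shares of 180 degrees. I convert before sending: -0.45 m / 0.6 = -0.75, -0.18 m / 0.6 = -0.3, 36.7 degrees / 180 = 0.2039.

Call:
{"method": "send_rows", "body": {"rows": [[[0.05,0.0833,-0.0417,0,0.0278],[0.05,0.1667,-0.0833,0,0.0556],[0.05,0.25,-0.125,0,0.0833],[0.05,0.3333,-0.1667,0,0.1111],[0.05,0.4167,-0.2167,0,0.1389],[0.05,0.5,-0.2667,0,0.1667],[0.05,0.5833,-0.3,0,0.2039],[0.05,0.65,-0.3667,0,0.2039],[0.05,0.6667,-0.4667,0,0.2039],[0.05,0.6833,-0.5667,0,0.2039],[0.05,0.7,-0.6667,0,0.2039],[0.05,0.7167,-0.75,0,0.2039]]]}}

```text
time: 1.6
eef_pos: [0.4841, -0.0112, 0.4047]
eef_rot: [3.128, -0.29, -0.0]
ft_force: [0.7, 0.5, 0.1]
width: 0.536
grasp_force: 0.0
```

```bash
python3 go.py -145,1,206 -145,1,14
```

```text
t 1.6 P [ 0.4841 -0.0112  0.4047] hd -10.59 un -73.1 -130.8 tip 205.7 Fun 0.6 0.62 0.15 j7 -1.88 w 50.4
(-145.0, 1.0, 206.0) -> [-0.0719, -0.1318, -0.0003] 0.0
(-145.0, 1.0, 14.0) -> [-0.0719, -0.1319, 0.1917] 0.0
```

Scaled: 0.19 m / 0.6 = 0.3167, 0.15 m / 0.6 = 0.25.

Call:
{"method": "send_rows", "body": {"rows": [[[0.05,-0.05,-0.0833,0,0],[0.05,-0.0917,-0.1667,0,0],[0.05,-0.12,-0.22,0,0],[0.05,-0.12,-0.22,0,0],[0.05,-0.12,-0.22,0.0833,0],[0.05,-0.12,-0.22,0.1667,0],[0.05,-0.12,-0.22,0.25,0],[0.05,-0.12,-0.22,0.3,0],[0.05,-0.12,-0.22,0.3167,0],[0.05,-0.12,-0.22,0.3167,0],[0.05,-0.12,-0.22,0.3167,0]]]}}

```text
time: 2.98
eef_pos: [0.4393, 0.1297, 0.2158]
eef_rot: [-3.127, 0.292, -0.003]
ft_force: [-0.7, 0.1, -0.2]
width: 0.532
grasp_force: 0.0
```

```bash
python3 go.py -124,1,14; python3 - <<'E'
from cell import bot
import cv2
f=bot.grab_frame("scene")["frame"][120:270,140:330,::-1]
cv2.imwrite("pics/s1.png",cv2.resize(f,None,fx=4,fy=4,interpolation=cv2.INTER_CUBIC))
E
```

```text
t 2.98 P [0.4393 0.1297 0.2158] hd -10.67 un -143.0 -0.6 tip 16.8 Fun -0.74 -0.06 -0.21 j7 -2.34 w 50.1
(-124.0, 1.0, 14.0) -> [0.019, -0.0016, 0.0029] -0.1
```

View pics/s1.png

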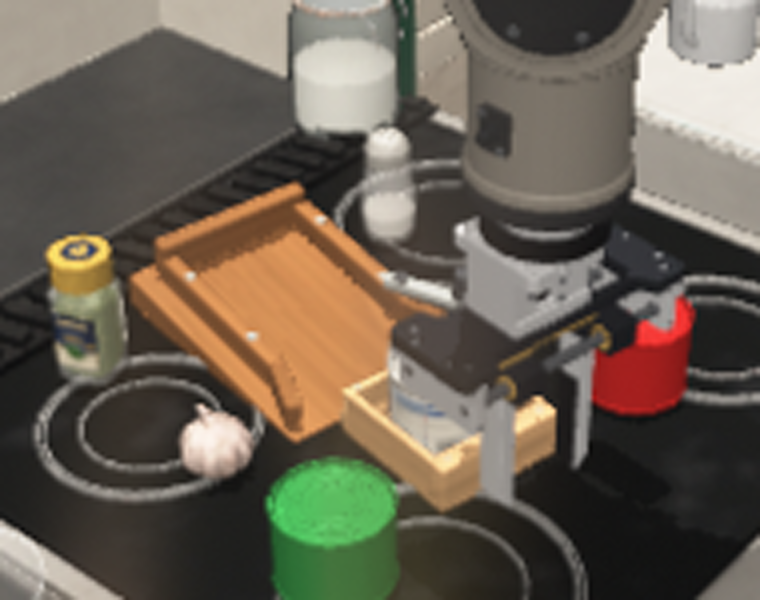

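Both fingers are behind the tray tail, at (497,500) and (580,460). I'll start pushing gently.

Call:
{"method": "send_rows", "body": {"rows": [[[0.05,0.01,0,0,0],[0.05,0.02,0,0,0],[0.05,0.0267,0,0,0],[0.05,0.0333,0,0,0],[0.05,0.04,0,0,0],[0.05,0.0467,0,0,0],[0.05,0.0533,0,0,0],[0.05,0.06,0,0,0],[0.05,0.0667,0,0,0],[0.05,0.0733,0,0,0],[0.05,0.08,0,0,0],[0.05,0.0867,0,0,0]]]}}

```text
time: 4.53
eef_pos: [0.4901, 0.1202, 0.2147]
eef_rot: [-3.128, 0.291, 0.0]
ft_force: [-1.0, 0.3, -0.7]
width: 0.533
grasp_force: 0.9
```

```bash
python3 go.py -50,-.6,15; python3 - <<'E'
from cell import bot
import cv2,numpy as np
f=bot.grab_frame("scene")["frame"][120:270,140:330,::-1]
g=bot.grab_frame("top")["frame"][100:250,190:330,::-1]
a=[cv2.resize(x,None,fx=2.7,fy=2.7,interpolation=cv2.INTER_CUBIC) for x in(f,g)]
cv2.imwrite("pics/s2.png",np.hstack([a[0],a[1]])[:,:800])
E
```

```text
t 4.53 P [0.4901 0.1202 0.2147] hd -10.65 un -91.3 -0.7 tip 15.7 Fun -1.08 0.1 -0.72 j7 -2.28 w 50.1
(-50.0, -0.6, 15.0) -> [0.0413, -0.0001, 0.0007] -0.0
```

View pics/s2.png

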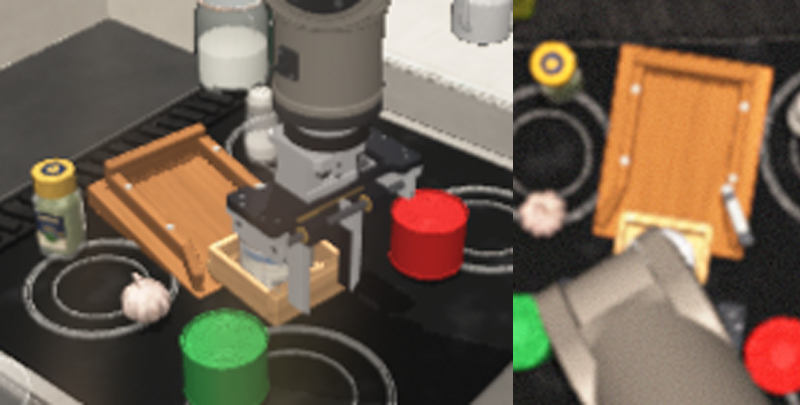

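The left view shows the fingers flat on the tail. The right view shows the tray's nose on the ramp, centred in the flare. I'll continue.

Scaled: 0.06 m / 0.6 = 0.1, 0.055 m / 0.6 = 0.0917.

Call:
{"method": "send_rows", "body": {"rows": [[[0.05,0.0083,0,0,0],[0.05,0.0167,0,0,0],[0.05,0.025,0,0,0],[0.05,0.0333,0,0,0],[0.05,0.0417,0,0,0],[0.05,0.05,0,0,0],[0.05,0.0583,0,0,0],[0.05,0.0667,0,0,0],[0.05,0.075,0,0,0],[0.05,0.0833,0,0,0],[0.05,0.0917,0,0,0],[0.05,0.1,0,0,0]]]}}

```text
time: 6.12
eef_pos: [0.5492, 0.109, 0.2147]
eef_rot: [-3.128, 0.292, -0.0]
ft_force: [-2.4, -0.5, -1.0]
width: 0.532
grasp_force: 1.1
```

```bash
python3 go.py 0,-.6,17
```

```text
t 6.12 P [0.5492 0.109  0.2147] hd -10.65 un -31.2 -0.8 tip 15.7 Fun -2.21 -0.97 -1.0 j7 -2.21 w 50.0
(0.0, -0.6, 17.0) -> [0.0312, -0.0002, -0.0013] -0.0
```

Scaled: 0.06 m / 0.6 = 0.1, 0.055 m / 0.6 = 0.0917.

Call:
{"method": "send_rows", "body": {"rows": [[[0.05,0.0083,0,0,0],[0.05,0.0167,0,0,0],[0.05,0.025,0,0,0],[0.05,0.0333,0,-0.0007,0],[0.05,0.0417,0,-0.0017,0],[0.05,0.05,0,-0.0027,0],[0.05,0.0583,0,-0.0038,0],[0.05,0.0667,0,-0.005,0],[0.05,0.075,0,-0.0062,0],[0.05,0.0833,0,-0.0073,0],[0.05,0.0917,0,-0.0083,0],[0.05,0.1,0,-0.0097,0]]]}}

```text
time: 7.62
eef_pos: [0.6081, 0.0979, 0.2206]
eef_rot: [-3.128, 0.291, -0.0]
ft_force: [-2.6, 0.9, 0.4]
width: 0.536
grasp_force: 1.5
```

```bash
python3 go.py 52,-.6,23; python3 - <<'E'
from cell import bot
import cv2,numpy as np
f=bot.grab_frame("scene")["frame"][120:270,140:330,::-1]
g=bot.grab_frame("top")["frame"][100:250,190:330,::-1]
a=[cv2.resize(x,None,fx=2.7,fy=2.7,interpolation=cv2.INTER_CUBIC) for x in(f,g)]
cv2.imwrite("pics/s3.png",np.hstack([a[0],a[1]])[:,:800])
E
```

```text
t 7.62 P [0.6081 0.0979 0.2206] hd -10.65 un 28.8 -0.8 tip 21.6 Fun -2.68 0.44 0.43 j7 -2.16 w 50.4
(52.0, -0.6, 23.0) -> [0.0232, -0.0002, -0.0014] -0.0
```

View pics/s3.png

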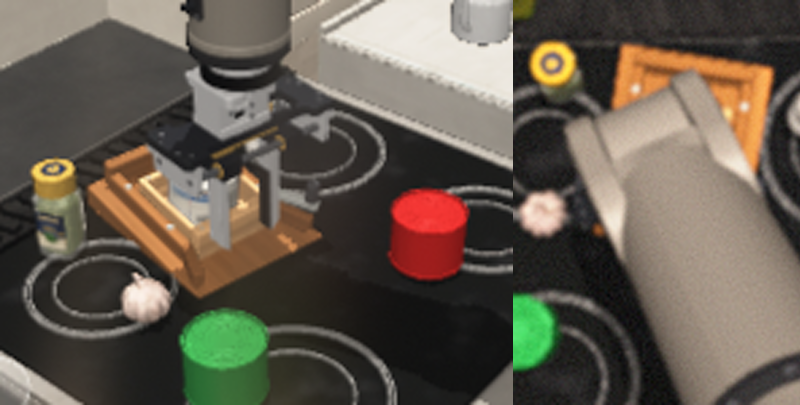

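The tray is in the channel with about 20 mm to go, and the tin stands upright. I'll slow down now.

Scaled: 0.014 m / 0.6 = 0.0233, -0.0014 m / 0.6 = -0.0023.

Call:
{"method": "send_rows", "body": {"rows": [[[0.05,0.0033,0,-0.0005,0],[0.05,0.0067,0,-0.001,0],[0.05,0.01,0,-0.0015,0],[0.05,0.0133,0,-0.0018,0],[0.05,0.0167,0,-0.0023,0],[0.05,0.02,0,-0.0028,0],[0.05,0.0233,0,-0.0033,0]]]}}

```text
time: 8.6
eef_pos: [0.6217, 0.0954, 0.2225]
eef_rot: [-3.128, 0.291, -0.0]
ft_force: [-2.1, 0.0, -1.0]
width: 0.53
grasp_force: 1.0
```

```bash
python3 go.py
```

```text
t 8.6 P [0.6217 0.0954 0.2225] hd -10.65 un 42.6 -0.8 tip 23.5 Fun -2.03 -0.34 -1.02 j7 -2.15 w 49.8
```

Scaled: 0.004 m / 0.6 = 0.0067, 0.003 m / 0.6 = 0.005.

Call:
{"method": "send_rows", "body": {"rows": [[[0.05,0.0017,0,-0.0002,0],[0.05,0.0033,0,-0.0005,0],[0.05,0.005,0,-0.0007,0],[0.05,0.0067,0,-0.0008,0]]]}}

```text
time: 9.1
eef_pos: [0.6255, 0.0947, 0.223]
eef_rot: [-3.128, 0.291, 0.0]
ft_force: [-2.4, 0.7, -0.5]
width: 0.532
grasp_force: 1.2
```

```bash
python3 go.py
```

```text
t 9.1 P [0.6255 0.0947 0.223 ] hd -10.64 un 46.4 -0.7 tip 24.0 Fun -2.46 0.27 -0.54 j7 -2.14 w 50.0
```

Call:
{"method": "send_rows", "body": {"rows": [[[0.05,0.0008,0,-0.0002,0],[0.05,0.0017,0,-0.0002,0],[0.05,0.0025,0,-0.0003,0],[0.05,0.0033,0,-0.0005,0]]]}}

```text
time: 9.6
eef_pos: [0.6275, 0.0943, 0.2233]
eef_rot: [-3.128, 0.291, -0.0]
ft_force: [-2.0, 0.4, 0.1]
width: 0.529
grasp_force: 1.2
```

Scaled: 0.001 m / 0.6 = 0.0017, 0.0005 m / 0.6 = 0.0008.

Call:
{"method": "send_rows", "body": {"rows": [[[0.05,0.0008,0,-0.0002,0],[0.05,0.0017,0,-0.0002,0]]]}}

```text
time: 9.85
eef_pos: [0.6285, 0.0941, 0.2234]
eef_rot: [-3.128, 0.291, -0.0]
ft_force: [-3.1, 0.0, -0.1]
width: 0.532
grasp_force: 1.5
```

Scaled: 0.001 m / 0.6 = 0.0017, 0.0005 m / 0.6 = 0.0008.

Call:
{"method": "send_rows", "body": {"rows": [[[0.05,0.0008,0,-0.0002,0],[0.05,0.0017,0,-0.0002,0]]]}}

```text
time: 10.1
eef_pos: [0.6294, 0.094, 0.2235]
eef_rot: [-3.128, 0.291, 0.0]
ft_force: [-4.0, 1.2, 0.1]
width: 0.536
grasp_force: 1.6
```

Call:
{"method": "send_rows", "body": {"rows": [[[0.05,0.0008,0,-0.0002,0],[0.05,0.0008,0,-0.0002,0]]]}}

```text
time: 10.35
eef_pos: [0.63, 0.0939, 0.2236]
eef_rot: [-3.128, 0.291, -0.0]
ft_force: [-2.2, -0.4, 1.2]
width: 0.536
grasp_force: 1.2
```

Scaled: 0.0005 m / 0.6 = 0.0008, -0.0001 m / 0.6 = -0.0002.

Call:
{"method": "send_rows", "body": {"rows": [[[0.05,0.0008,0,-0.0002,0],[0.05,0.0008,0,-0.0002,0]]]}}

```text
time: 10.6
eef_pos: [0.6305, 0.0938, 0.2237]
eef_rot: [-3.128, 0.291, -0.0]
ft_force: [-1.6, -0.3, -0.1]
width: 0.532
grasp_force: 1.2
```

Scaled: 0.0005 m / 0.6 = 0.0008, -0.0001 m / 0.6 = -0.0002.

Call:
{"method": "send_rows", "body": {"rows": [[[0.05,0.0008,0,-0.0002,0],[0.05,0.0008,0,-0.0002,0]]]}}

```text
time: 10.85
eef_pos: [0.6309, 0.0937, 0.2238]
eef_rot: [-3.128, 0.291, -0.0]
ft_force: [-1.6, -0.7, -0.4]
width: 0.532
grasp_force: 1.1
```

Not there yet; I'll go on in 0.5 mm steps.

Scaled: 0.001 m / 0.6 = 0.0017, 0.0005 m / 0.6 = 0.0008.

Call:
{"method": "send_rows", "body": {"rows": [[[0.05,0.0008,0,-0.0002,0],[0.05,0.0017,0,-0.0002,0]]]}}

```text
time: 11.1
eef_pos: [0.6319, 0.0935, 0.2239]
eef_rot: [-3.128, 0.291, 0.0]
ft_force: [-2.8, -0.8, 1.0]
width: 0.528
grasp_force: 1.4
```

Scaled: 0.001 m / 0.6 = 0.0017, 0.0005 m / 0.6 = 0.0008.

Call:
{"method": "send_rows", "body": {"rows": [[[0.05,0.0008,0,-0.0002,0],[0.05,0.0017,0,-0.0002,0]]]}}

```text
time: 11.35
eef_pos: [0.6329, 0.0933, 0.224]
eef_rot: [-3.128, 0.291, 0.0]
ft_force: [-3.4, -0.3, 1.0]
width: 0.533
grasp_force: 1.6
```

Scaled: 0.001 m / 0.6 = 0.0017, 0.0005 m / 0.6 = 0.0008.

Call:
{"method": "send_rows", "body": {"rows": [[[0.05,0.0008,0,-0.0002,0],[0.05,0.0017,0,-0.0002,0]]]}}

```text
time: 11.6
eef_pos: [0.6339, 0.0931, 0.2241]
eef_rot: [-3.128, 0.291, 0.0]
ft_force: [-3.7, -0.4, 1.9]
width: 0.532
grasp_force: 1.8
```

Call:
{"method": "send_rows", "body": {"rows": [[[0.05,0.0008,0,-0.0002,0],[0.05,0.0008,0,-0.0002,0]]]}}

```text
time: 11.85
eef_pos: [0.6344, 0.0931, 0.2242]
eef_rot: [-3.128, 0.291, -0.0]
ft_force: [-2.2, -0.2, 1.9]
width: 0.53
grasp_force: 1.4
```

Call:
{"method": "send_rows", "body": {"rows": [[[0.05,0.0008,0,-0.0002,0],[0.05,0.0008,0,-0.0002,0]]]}}

```text
time: 12.1
eef_pos: [0.6349, 0.093, 0.2243]
eef_rot: [-3.128, 0.291, -0.0]
ft_force: [-3.1, 1.0, -0.4]
width: 0.534
grasp_force: 1.4
```

Scaled: 0.0005 m / 0.6 = 0.0008, -0.0001 m / 0.6 = -0.0002.

Call:
{"method": "send_rows", "body": {"rows": [[[0.05,0.0008,0,-0.0002,0],[0.05,0.0008,0,-0.0002,0]]]}}

```text
time: 12.35
eef_pos: [0.6354, 0.0928, 0.2244]
eef_rot: [-3.128, 0.291, -0.0]
ft_force: [-2.7, -0.5, 0.9]
width: 0.538
grasp_force: 1.4
```

```bash
python3 go.py
```

```text
t 12.35 P [0.6354 0.0928 0.2244] hd -10.65 un 56.5 -0.8 tip 25.4 Fun -2.58 -1.0 0.88 j7 -2.14 w 50.5
```

Scaled: 0.001 m / 0.6 = 0.0017, 0.0005 m / 0.6 = 0.0008.

Call:
{"method": "send_rows", "body": {"rows": [[[0.05,0.0008,0,-0.0002,0],[0.05,0.0017,0,-0.0002,0]]]}}

```text
time: 12.6
eef_pos: [0.6359, 0.0928, 0.2244]
eef_rot: [3.128, -0.291, -0.002]
ft_force: [-8.7, 0.8, 3.4]
width: 0.529
grasp_force: 4.4
```

Scaled: 0.001 m / 0.6 = 0.0017, 0.0005 m / 0.6 = 0.0008.

Call:
{"method": "send_rows", "body": {"rows": [[[0.05,0.0008,0,-0.0002,0],[0.05,0.0017,0,-0.0002,0]]]}}

```text
time: 12.85
eef_pos: [0.6363, 0.0929, 0.2243]
eef_rot: [3.128, -0.291, -0.005]
ft_force: [-13.1, 1.7, 7.8]
width: 0.531
grasp_force: 6.9
```

Scaled: 0.0005 m / 0.6 = 0.0008, -0.0001 m / 0.6 = -0.0002.

Call:
{"method": "send_rows", "body": {"rows": [[[0.05,0.0008,0,-0.0002,0],[0.05,0.0008,0,-0.0002,0]]]}}

```text
time: 13.1
eef_pos: [0.6365, 0.0929, 0.2243]
eef_rot: [3.128, -0.291, -0.006]
ft_force: [-14.0, 1.9, 6.9]
width: 0.532
grasp_force: 7.3
```

Call:
{"method": "send_rows", "body": {"rows": [[[0.05,0.0008,0,-0.0002,0],[0.05,0.0008,0,-0.0002,0]]]}}

```text
time: 13.35
eef_pos: [0.6367, 0.0929, 0.2244]
eef_rot: [3.128, -0.291, -0.007]
ft_force: [-16.4, 3.1, 8.2]
width: 0.531
grasp_force: 8.4
```

Scaled: -0.0006 m / 0.6 = -0.001.

Call:
{"method": "send_rows", "body": {"rows": [[[0.05,-0.001,0,0,0],[0.05,-0.001,0,0,0],[0.05,-0.001,0,0,0]]]}}

```text
time: 13.72
eef_pos: [0.6364, 0.0929, 0.2244]
eef_rot: [3.128, -0.291, -0.005]
ft_force: [-12.7, 1.8, 5.3]
width: 0.533
grasp_force: 6.7
```

Call:
{"method": "send_rows", "body": {"rows": [[[0.05,0,0,0,0],[0.05,0,0,0,0],[0.05,0,0,0,0],[0.05,0,0,0,0],[0.05,0,0,0,0],[0.05,0,0,0,0]]]}}

```text
time: 14.48
eef_pos: [0.6364, 0.0929, 0.2244]
eef_rot: [3.128, -0.291, -0.005]
ft_force: [-13.4, 2.0, 6.1]
width: 0.53
grasp_force: 6.7
```

```bash
python3 go.py
```

```text
t 14.47 P [0.6364 0.0929 0.2244] hd -10.62 un 57.5 -0.5 tip 25.4 Fun -13.57 -0.51 6.11 j7 -2.13 w 49.8
```

Scaled: -0.16 m / 0.6 = -0.2667, -0.005 m / 0.6 = -0.0083.

Call:
{"method": "send_rows", "body": {"rows": [[[0.05,-0.0083,0,0,0],[0.05,-0.025,0,0,0],[0.05,-0.05,0,0,0],[0.05,-0.0833,0,0,0],[0.05,-0.0833,0,-0.0667,0],[0.05,-0.1,0,-0.15,0],[0.04,-0.15,0.05,-0.2167,0],[0.04,-0.2167,0.1,-0.25,0],[0.04,-0.2667,0.15,-0.25,0],[0.04,-0.2667,0.15,-0.25,0]]]}}

```text
time: 15.72
eef_pos: [0.4612, 0.032, 0.3753]
eef_rot: [3.127, -0.294, 0.002]
ft_force: [1.1, -0.0, -0.4]
width: 0.421
grasp_force: 0.0
```

```bash
python3 go.py; python3 - <<'E'
from cell import bot
import cv2,numpy as np
P={}
for n in("scene","top","wrist"):
    f=bot.grab_frame(n);np.savez(n+"1.npz",**f);P[n]=f["frame"][:,:,::-1]
f=cv2.resize(P["scene"][140:240,165:290],None,fx=3.2,fy=3.2,interpolation=cv2.INTER_CUBIC)
g=cv2.resize(P["top"][110:210,205:305],None,fx=3.2,fy=3.2,interpolation=cv2.INTER_CUBIC)
w=cv2.resize(P["wrist"],(360,270))
c=np.zeros((600,800,3),np.uint8);c[:320,:400]=f;c[:320,405:725]=g;c[325:595,:360]=w
cv2.imwrite("pics/s4.png",c)
E
```

```text
t 15.72 P [0.4612 0.032  0.3753] hd -10.76 un -103.5 -92.6 tip 176.3 Fun 1.07 0.2 -0.39 j7 -2.0 w 39.6
```

View pics/s4.png

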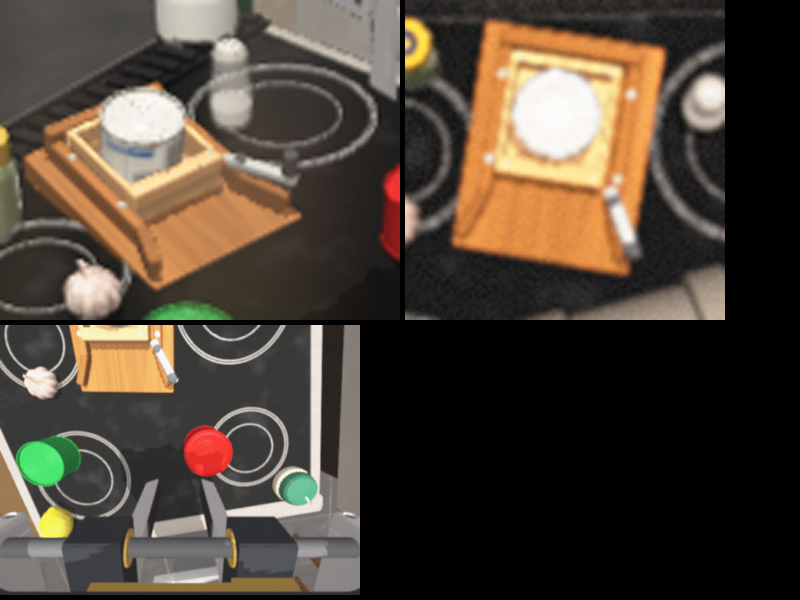

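The tray is home with the tin upright. The knob top is at top pixel (275.6,188.4) and scene pixel (255.3,188), the same place as before. I'll go to the knob next.

```bash
python3 go.py 13.9,-80.3,100 13.9,-80.3,41
```

```text
t 15.88 P [0.4639 0.034  0.375 ] hd -10.62 un -101.2 -90.2 tip 176.0 Fun -0.42 0.27 -0.57 j7 -2.01 w 40.1
(13.9, -80.3, 100.0) -> [0.115, -0.0099, 0.0761] -0.0
(13.9, -80.3, 41.0) -> [0.115, -0.0099, 0.1351] -0.0
```

Scaled: 0.115 m / 0.6 = 0.1917, 0.11 m / 0.6 = 0.1833.

Call:
{"method": "send_rows", "body": {"rows": [[[0.04,0.05,-0.005,0.0333,0],[0.04,0.1,-0.01,0.0667,0],[0.04,0.15,-0.015,0.1,0],[0.04,0.1833,-0.0167,0.1167,0],[0.04,0.1917,-0.0167,0.1267,0],[0.04,0.1917,-0.0167,0.1267,0]]]}}

```text
time: 16.62
eef_pos: [0.5785, 0.0226, 0.2981]
eef_rot: [-3.128, 0.291, 0.002]
ft_force: [-0.7, -0.5, 0.2]
width: 0.428
grasp_force: 0.0
```

```bash
python3 go.py 13.9,-80.3,41; python3 - <<'E'
from cell import bot
import cv2,numpy as np
f=bot.grab_frame("scene")["frame"][130:220,205:305,::-1]
w=bot.grab_frame("wrist")["frame"][:,:,::-1]
a=cv2.resize(f,None,fx=4,fy=4,interpolation=cv2.INTER_CUBIC);c=np.zeros((360,800,3),np.uint8)
c[:360,:400]=a[:360];c[:300,400:]=cv2.resize(w,(400,300))
cv2.imwrite("pics/s5.png",c)
E
```

```text
t 16.62 P [0.5785 0.0226 0.2981] hd -10.62 un 13.5 -80.3 tip 99.1 Fun -0.6 -0.57 0.2 j7 -2.0 w 40.2
(13.9, -80.3, 41.0) -> [0.0005, -0.0, 0.0581] -0.0
```

View pics/s5.png

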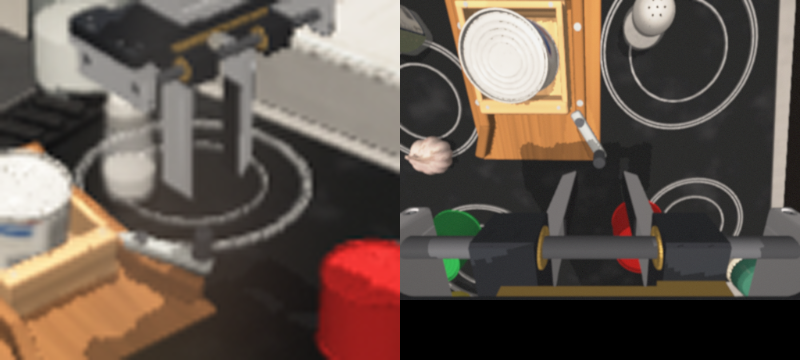

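In the wrist view the knob at (598,157) is centred between the fingers. I'll go down and close.

Scaled: 0.058 m / 0.6 = 0.0967, 0.0005 m / 0.6 = 0.0008.

Call:
{"method": "send_rows", "body": {"rows": [[[0.04,0.0008,0,0.0333,0],[0.04,0.0008,0,0.0667,0],[0.04,0.0008,0,0.0883,0],[0.04,0.0008,0,0.0967,0],[0.04,0.0008,0,0.0967,0],[0.025,0.0008,0,0.0967,0],[0.0,0.0008,0,0.0967,0],[0.0,0.0008,0,0.0967,0],[0.0,0.0008,0,0.0967,0],[0.0,0.0008,0,0.0967,0],[0.0,0.0008,0,0.0967,0]]]}}

```text
time: 18.1
eef_pos: [0.5793, 0.022, 0.241]
eef_rot: [-3.128, 0.291, -0.001]
ft_force: [0.5, 0.5, 4.5]
width: 0.137
grasp_force: 30.0
```

```bash
python3 go.py; python3 - <<'E'
import numpy as np
q0=-27
for q in list(range(-22,90,8))+[90,92]:
    a,b=np.radians(q0),np.radians(q)
    ds=45*(np.cos(a)-np.cos(b)); dn=45*(np.sin(b)-np.sin(a))
    print(q,round(ds*.99,1),round(-dn,1),round(-ds*.139,1))
E
```

```text
t 18.1 P [0.5793 0.022  0.241 ] hd -10.65 un 14.4 -80.7 tip 42.0 Fun 0.44 0.61 4.54 j7 -2.02 w 12.9
-22 -1.6 -3.6 0.2
-14 -3.5 -9.5 0.5
-6 -4.6 -15.7 0.6
2 -4.8 -22.0 0.7
10 -4.2 -28.2 0.6
18 -2.7 -34.3 0.4
26 -0.3 -40.2 0.0
34 2.8 -45.6 -0.4
42 6.6 -50.5 -0.9
50 11.1 -54.9 -1.6
58 16.1 -58.6 -2.3
66 21.6 -61.5 -3.0
74 27.4 -63.7 -3.8
82 33.5 -65.0 -4.7
90 39.7 -65.4 -5.6
92 41.2 -65.4 -5.8
```

Scaled: -0.0402 m / 0.6 = -0.067, -0.0343 m / 0.6 = -0.0572.

Call:
{"method": "send_rows", "body": {"rows": [[[0.0,-0.0027,-0.006,0.0003,0],[0.0,-0.0043,-0.0108,0.0005,0],[0.0,-0.0058,-0.0158,0.0008,0],[0.0,-0.0067,-0.021,0.001,0],[0.0,-0.0077,-0.0262,0.001,0],[0.0,-0.0078,-0.0313,0.0012,0],[0.0,-0.008,-0.0367,0.0012,0],[0.0,-0.0075,-0.0417,0.001,0],[0.0,-0.007,-0.047,0.001,0],[0.0,-0.0045,-0.0572,0.0007,0],[0.0,-0.0005,-0.067,0,0],[0.0,-0.0005,-0.067,0,0]]]}}

```text
time: 19.6
eef_pos: [0.5855, 0.0617, 0.2402]
eef_rot: [3.127, -0.291, -0.004]
ft_force: [-4.5, -0.4, 2.7]
width: 0.139
grasp_force: 30.0
```

```bash
python3 go.py
```

```text
t 19.6 P [0.5855 0.0617 0.2402] hd -10.64 un 13.1 -40.5 tip 41.2 Fun -4.32 -1.2 2.66 j7 -2.09 w 13.1
```

Scaled: 0.0275 m / 0.6 = 0.0458, 0.0245 m / 0.6 = 0.0408.

Call:
{"method": "send_rows", "body": {"rows": [[[0.0,0.0023,-0.0047,-0.0003,0],[0.0,0.0047,-0.0092,-0.0007,0],[0.0,0.0108,-0.0175,-0.0015,0],[0.0,0.0183,-0.0247,-0.0027,0],[0.0,0.0267,-0.0308,-0.0038,0],[0.0,0.0308,-0.0333,-0.0043,0],[0.0,0.0358,-0.0357,-0.005,0],[0.0,0.0408,-0.0375,-0.0057,0],[0.0,0.0458,-0.0392,-0.0063,0],[0.0,0.0458,-0.0392,-0.0063,0]]]}}

```text
time: 20.85
eef_pos: [0.6177, 0.0801, 0.2444]
eef_rot: [-3.127, 0.291, 0.0]
ft_force: [-0.7, 3.6, -5.0]
width: 0.14
grasp_force: 30.0
```

```bash
python3 go.py
```

```text
t 20.85 P [0.6177 0.0801 0.2444] hd -10.62 un 41.5 -16.6 tip 45.4 Fun -1.34 3.42 -4.96 j7 -2.1 w 13.1
```

Scaled: 0.011 m / 0.6 = 0.0183, 0.009 m / 0.6 = 0.015.

Call:
{"method": "send_rows", "body": {"rows": [[[0.0,0.005,-0.0013,-0.0003,0],[0.0,0.01,-0.0022,-0.001,0],[0.0,0.015,-0.0027,-0.0017,0],[0.0,0.0183,-0.0028,-0.0023,0],[0.0,0.0183,-0.0028,-0.0023,0]]]}}

```text
time: 21.48
eef_pos: [0.6287, 0.0807, 0.2459]
eef_rot: [-3.126, 0.29, 0.0]
ft_force: [-2.0, 9.1, -4.3]
width: 0.141
grasp_force: 30.0
```

Scaled: 0.001 m / 0.6 = 0.0017, -0.0001 m / 0.6 = -0.0002.

Call:
{"method": "send_rows", "body": {"rows": [[[0.0,0.0017,0,-0.0002,0],[0.0,0.0017,0,-0.0002,0]]]}}

```text
time: 21.72
eef_pos: [0.63, 0.0805, 0.2462]
eef_rot: [-3.126, 0.289, -0.002]
ft_force: [2.6, 9.7, -5.7]
width: 0.135
grasp_force: 30.0
```

Scaled: 0.001 m / 0.6 = 0.0017, -0.0001 m / 0.6 = -0.0002.

Call:
{"method": "send_rows", "body": {"rows": [[[0.0,0.0017,0,-0.0002,0],[0.0,0.0017,0,-0.0002,0]]]}}

```text
time: 21.98
eef_pos: [0.6309, 0.0805, 0.2463]
eef_rot: [-3.126, 0.289, -0.001]
ft_force: [1.5, 10.2, -4.6]
width: 0.137
grasp_force: 30.0
```

```bash
python3 go.py
```

```text
t 21.98 P [0.6309 0.0805 0.2463] hd -10.57 un 54.3 -13.7 tip 47.3 Fun -0.36 10.34 -4.63 j7 -2.1 w 12.9
```

Scaled: -0.0015 m / 0.6 = -0.0025, 0.001 m / 0.6 = 0.0017.

Call:
{"method": "send_rows", "body": {"rows": [[[0.0,0.0017,-0.0025,-0.0002,0],[0.0,0.0017,-0.0025,-0.0002,0]]]}}

```text
time: 22.22
eef_pos: [0.632, 0.0808, 0.2463]
eef_rot: [-3.127, 0.29, 0.0]
ft_force: [-2.5, 6.5, -3.0]
width: 0.138
grasp_force: 30.0
```

Scaled: 0.001 m / 0.6 = 0.0017, -0.0001 m / 0.6 = -0.0002.

Call:
{"method": "send_rows", "body": {"rows": [[[0.0,0.0017,0,-0.0002,0],[0.0,0.0017,0,-0.0002,0]]]}}

```text
time: 22.48
eef_pos: [0.6328, 0.0807, 0.2464]
eef_rot: [-3.127, 0.291, 0.0]
ft_force: [-3.0, 6.8, -2.9]
width: 0.137
grasp_force: 30.0
```

```bash
python3 go.py
```

```text
t 22.48 P [0.6328 0.0807 0.2464] hd -10.62 un 56.2 -13.2 tip 47.4 Fun -4.22 6.14 -2.87 j7 -2.1 w 12.9
```

Scaled: -0.001 m / 0.6 = -0.0017, -0.0001 m / 0.6 = -0.0002.

Call:
{"method": "send_rows", "body": {"rows": [[[0.0,0.0017,-0.0017,-0.0002,0],[0.0,0.0017,-0.0017,-0.0002,0]]]}}

```text
time: 22.72
eef_pos: [0.6338, 0.0809, 0.2464]
eef_rot: [-3.128, 0.291, 0.002]
ft_force: [-4.4, 3.5, -0.8]
width: 0.139
grasp_force: 30.0
```

Scaled: 0.001 m / 0.6 = 0.0017, -0.0001 m / 0.6 = -0.0002.

Call:
{"method": "send_rows", "body": {"rows": [[[0.0,0.0017,0,-0.0002,0],[0.0,0.0017,0,-0.0002,0]]]}}

```text
time: 22.98
eef_pos: [0.6355, 0.0806, 0.2468]
eef_rot: [-3.128, 0.291, -0.002]
ft_force: [2.3, 3.2, -4.0]
width: 0.139
grasp_force: 30.0
```

```bash
python3 go.py; python3 - <<'E'
from cell import bot
import cv2,numpy as np
f=bot.grab_frame("scene")["frame"][140:230,180:280,::-1]
w=bot.grab_frame("wrist")["frame"][:,:,::-1]
a=cv2.resize(f,None,fx=4,fy=4,interpolation=cv2.INTER_CUBIC);c=np.zeros((360,800,3),np.uint8)
c[:360,:400]=a[:360];c[:300,400:]=cv2.resize(w,(400,300))
cv2.imwrite("pics/s6.png",c)
E
```

```text
t 22.98 P [0.6355 0.0806 0.2468] hd -10.64 un 58.9 -12.8 tip 47.8 Fun 1.63 3.57 -4.01 j7 -2.1 w 13.0
```

View pics/s6.png

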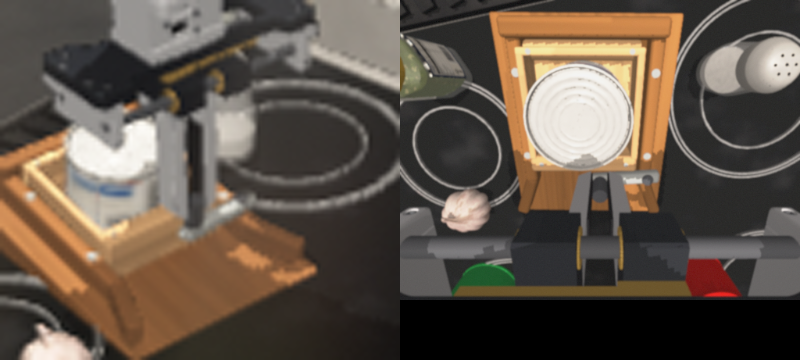

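The wrist view shows the bar running from (650,180) to the knob at (600,187), nearly square behind the tail. I'll press on to feel for the end stop.

Scaled: 0.001 m / 0.6 = 0.0017, -0.0001 m / 0.6 = -0.0002.

Call:
{"method": "send_rows", "body": {"rows": [[[0.0,0.0017,0,-0.0002,0],[0.0,0.0017,0,-0.0002,0]]]}}

```text
time: 23.32
eef_pos: [0.6362, 0.0805, 0.2468]
eef_rot: [-3.128, 0.291, -0.0]
ft_force: [0.7, 4.1, -2.0]
width: 0.135
grasp_force: 30.0
```

Scaled: 0.001 m / 0.6 = 0.0017, -0.0001 m / 0.6 = -0.0002.

Call:
{"method": "send_rows", "body": {"rows": [[[0.0,0.0017,0,-0.0002,0],[0.0,0.0017,0,-0.0002,0]]]}}

```text
time: 23.58
eef_pos: [0.6371, 0.0804, 0.2469]
eef_rot: [-3.128, 0.291, 0.0]
ft_force: [0.2, 5.4, -0.2]
width: 0.134
grasp_force: 30.0
```

```bash
python3 go.py
```

```text
t 23.57 P [0.6371 0.0804 0.2469] hd -10.64 un 60.5 -12.7 tip 47.9 Fun -0.84 5.36 -0.19 j7 -2.1 w 12.6
```

Scaled: 0.001 m / 0.6 = 0.0017, -0.0001 m / 0.6 = -0.0002.

Call:
{"method": "send_rows", "body": {"rows": [[[0.0,0.0017,0,-0.0002,0],[0.0,0.0017,0,-0.0002,0]]]}}

```text
time: 23.82
eef_pos: [0.6379, 0.0802, 0.2469]
eef_rot: [-3.128, 0.291, 0.001]
ft_force: [-2.1, 4.7, 0.8]
width: 0.135
grasp_force: 30.0
```

Scaled: 0.001 m / 0.6 = 0.0017, -0.0001 m / 0.6 = -0.0002.

Call:
{"method": "send_rows", "body": {"rows": [[[0.0,0.0017,0,-0.0002,0],[0.0,0.0017,0,-0.0002,0]]]}}

```text
time: 24.08
eef_pos: [0.6388, 0.0801, 0.247]
eef_rot: [-3.128, 0.291, 0.001]
ft_force: [-2.1, 5.2, 1.4]
width: 0.137
grasp_force: 30.1
```

```bash
python3 go.py; python3 - <<'E'
from meas import *
from cell import bot
f=bot.grab_frame("wrist");np.savez("wrist2.npz",**f)
# where does the knob/pads lie: print gray rows in the wrist picture near the knob (x~256,y~240)
g=cv2.cvtColor(f["frame"],cv2.COLOR_RGB2GRAY)
for y in range(214,262,4): print(y,g[y,226:330:4])
P=bot.observe()["eef_pos"]
print("tip px",proj(f,P-[0,0,.199]),"grasp",proj(f,P-[0,0,.18]))
E
```

```text
t 24.07 P [0.6388 0.0801 0.247 ] hd -10.64 un 62.2 -12.6 tip 48.0 Fun -3.04 4.76 1.44 j7 -2.1 w 12.9
214 [168 159 148 162 164 155 148 139 144 161 164 149 150 148 149 151 152 149
 149  97  80 108 106 105 109 108]
218 [134 135 135 137 140 143 150 160 157 156 152 152 154 154 154 153 153 154
 153  92  84 110 106 101 116 109]
222 [141 143 146 142 129  90 127 128 129 128  77 114 121 130 130 130 129 131
 127 110 112 114 112 111 113 115]
226 [108 114 116 114 116  91 145 101 107 149  51 115 113 115 118 149 153 159
 147 147 159 151 138 131 146 147]
230 [109 114 114 115 110  66  60  57  55  71  44 115 114 115 114 151 220 221
 216 221 220 152  95 101 105 157]
234 [112 113 115 116 104  39  56  60  56  52  31 115 116 115 112 145 219 222
 222 222 221 118 114 111  82 156]
238 [114 115 114 115  99  41  57  57  56  57  34 114 114 117 113 121 147 165
 166 145 128 125 113 110 105 119]
242 [115 115 114 113  85  38  59  58  59  54  29 106 116 115 113 115 154 158
 158 150  98 128  95  94  96 113]
246 [113 115 115 115  71  47  76  80  80  68  33 103 114 114 115 115 115 158
 155 136 103 111  94  97  87 114]
250 [113 116 114 114  59  57  81  80  77  76  38  89 113 114 116 116 109 107
 107 104 104  94  95  94  91 109]
254 [116 115 112 115  43  67  81  80  77  77  50  75 115 116 113 113 112 108
 108 103 105 101  92  96  97  99]
258 [115 114 118 115  38  89  87  81  82  95  63  66 114 115 116 115 113 132
 155 144 104 109  87  94  96  89]
tip px [257.29896714 231.76160442] grasp [257.5008996  244.35136892]
```

```bash
python3 - <<'E'
from meas import *
f=dict(np.load("wrist2.npz"));g=cv2.cvtColor(f["frame"],cv2.COLOR_RGB2GRAY).astype(int)
print(g[218:246,284:336:3])
h=cv2.cvtColor(f["frame"],cv2.COLOR_RGB2HSV).astype(int);print("sat");print(h[204:232:2,150:330:10,1])
for z in (.036,.04):
  for px in [(290,228),(308,228),(290,237),(308,237),(330,230)]: print(px,z,onz(f,*px,z).round(4))
E
```

```text
[[155 153 153 153 154 146  92  73 102 108 106 106 100 116 109 104 107  53]
 [154 152 153 155 155 146  90  77 104 110 106 105 101 116 111 105 105  48]
 [151 152 151 152 152 141  93  87 104 109 104 105 102 115 111 104 103  45]
 [143 142 144 144 144 131 103 102 108 107 110 107 106 111 109 106 106  41]
 [130 130 129 129 131 120 110 110 111 111 112 112 113 113 115 107 105  38]
 [121 122 122 122 124 120 119 117 118 117 120 119 118 120 119 112 106  40]
 [125 127 128 126 128 127 128 128 128 128 128 129 129 128 127 122 103  37]
 [133 139 140 140 138 139 137 138 139 140 137 134 137 139 138 131 101  35]
 [139 147 153 159 152 147 147 156 157 145 138 127 141 146 147 141  99  36]
 [138 156 172 191 164 156 164 184 190 150 122 105 128 149 151 146  98  31]
 [133 163 198 216 182 172 192 209 215 139  92  85 103 151 153 149  99  34]
 [130 163 217 220 200 200 216 219 221 119  82  91  81 144 156 149  97  36]
 [126 160 220 220 217 217 221 221 222 101  95 104  79 132 157 148  92  30]
 [123 158 222 221 222 222 221 222 219  98 109 110  86 116 157 150  83  30]
 [121 158 222 223 223 223 222 222 215  99 113 112 
[... 1750 characters left out ...]
 18]
 [135 157 154 149 151 157 151 151  49  15  12  12  13  13  10  14  14  12]
 [122 156 155 153 155 152 158 156   9   6  14  14  11   9  13  14  13  12]
 [ 71 152 155 152 157 154 151 153   9   9   5  10  13   7  13  15  12  12]
 [ 33 155 154 153 156 153 151 155   9  11  12   9  11  11   9   8  13   3]]
(290, 228) 0.036 [0.6318 0.0563 0.036 ]
(308, 228) 0.036 [0.6293 0.0429 0.036 ]
(290, 237) 0.036 [0.6244 0.0574 0.036 ]
(308, 237) 0.036 [0.6219 0.0439 0.036 ]
(330, 230) 0.036 [0.6246 0.0268 0.036 ]
(290, 228) 0.04 [0.6336 0.0565 0.04  ]
(308, 228) 0.04 [0.6312 0.0434 0.04  ]
(290, 237) 0.04 [0.6264 0.0575 0.04  ]
(308, 237) 0.04 [0.6239 0.0444 0.04  ]
(330, 230) 0.04 [0.6266 0.0276 0.04  ]
```

```bash
python3 - <<'E'
from meas import *
f=dict(np.load("wrist2.npz"));g=cv2.cvtColor(f["frame"],cv2.COLOR_RGB2GRAY).astype(float)
g=cv2.GaussianBlur(g,(3,3),0)
xs=np.arange(288,329);ys=[]
for x in xs:
    c=g[220:230,x];k=np.where((c[:-1]<132)&(c[1:]>=132))[0]
    ys.append(220+k[0]+(132-c[k[0]])/(c[k[0]+1]-c[k[0]]) if len(k) else np.nan)
ys=np.array(ys);k=~np.isnan(ys);p=np.polyfit(xs[k],ys[k],1);print(p,np.std(ys[k]-np.polyval(p,xs[k])),k.sum())
U=np.array([np.cos(np.radians(-10.6)),np.sin(np.radians(-10.6))]);N=np.array([-U[1],U[0]]);O=np.array([.58,.104])
def un(x,y,z):
    P=onz(f,x,y,z)[:2]-O;return np.array([U@P,N@P])*1e3
a,b=[un(x,np.polyval(p,x),.039) for x in(288,328)];d=a-b;print("bar far edge",a,b,"deg short of square",np.degrees(np.arctan2(d[0],d[1])))
# knob dark region
m=(g<70);m[:, :246]=0;m[:,266:]=0;m[:226]=0;m[262:]=0
print([ (y,np.where(m[y])[0].min(),np.where(m[y])[0].max()) for y in range(226,250,3) if m[y].any()])
for y in (228,236,244): print(y,un(256,y,.0625))
# tail edges at top z .0427 : pixel rows ~206(far?) at cols 165..300
E
```

```text
[5.58174829e-03 2.22686316e+02] 0.12613860128378018 40
bar far edge [ 63.98914274 -35.41361543] [ 63.79507703 -65.0023337 ] deg short of square 0.3757846666626607
[(229, np.int64(251), np.int64(260)), (232, np.int64(246), np.int64(265)), (235, np.int64(246), np.int64(265)), (238, np.int64(246), np.int64(265)), (241, np.int64(246), np.int64(265)), (244, np.int64(246), np.int64(265)), (247, np.int64(246), np.int64(265))]
228 [ 71.58726408 -11.7010057 ]
236 [ 65.88683032 -11.70255355]
244 [ 60.08210714 -11.70412972]
```

Scaled: 0.001 m / 0.6 = 0.0017, -0.0001 m / 0.6 = -0.0002.

Call:
{"method": "send_rows", "body": {"rows": [[[0.0,0.0017,0,-0.0002,0],[0.0,0.0017,0,-0.0002,0]]]}}

```text
time: 24.38
eef_pos: [0.6395, 0.0801, 0.247]
eef_rot: [-3.128, 0.291, 0.003]
ft_force: [-5.0, 5.8, 1.6]
width: 0.138
grasp_force: 30.1
```

Call:
{"method": "send_rows", "body": {"rows": [[[0.0,0.0017,0,-0.0002,0],[0.0,0.0017,0,-0.0002,0]]]}}

```text
time: 24.62
eef_pos: [0.6403, 0.08, 0.2471]
eef_rot: [-3.128, 0.29, 0.003]
ft_force: [-5.1, 5.9, 1.6]
width: 0.134
grasp_force: 29.9
```

```bash
python3 go.py
```

```text
t 24.62 P [0.6403 0.08   0.2471] hd -10.61 un 63.7 -12.5 tip 48.1 Fun -6.1 4.85 1.55 j7 -2.09 w 12.6
```

Scaled: 0.001 m / 0.6 = 0.0017, -0.0001 m / 0.6 = -0.0002.

Call:
{"method": "send_rows", "body": {"rows": [[[0.0,0.0017,0,-0.0002,0],[0.0,0.0017,0,-0.0002,0]]]}}

```text
time: 24.88
eef_pos: [0.6408, 0.08, 0.247]
eef_rot: [3.128, -0.29, -0.006]
ft_force: [-9.1, 6.7, 4.6]
width: 0.134
grasp_force: 29.8
```

Scaled: 0.001 m / 0.6 = 0.0017, -0.0001 m / 0.6 = -0.0002.

Call:
{"method": "send_rows", "body": {"rows": [[[0.0,0.0017,0,-0.0002,0],[0.0,0.0017,0,-0.0002,0]]]}}

```text
time: 25.12
eef_pos: [0.6413, 0.08, 0.2469]
eef_rot: [3.128, -0.29, -0.008]
ft_force: [-13.6, 7.5, 6.0]
width: 0.134
grasp_force: 29.7
```

```bash
python3 go.py
```

```text
t 25.12 P [0.6413 0.08   0.2469] hd -10.59 un 64.7 -12.3 tip 47.9 Fun -14.76 4.83 6.05 j7 -2.09 w 12.6
```

The force now rises firmly, so the keeper is at its end stop. I'll open in place, lift clear and check.

Scaled: -0.2 m / 0.6 = -0.3333, -0.04 m / 0.6 = -0.0667.

Call:
{"method": "send_rows", "body": {"rows": [[[0.02,-0.0017,0,0,0],[0.03,-0.0017,0,0,0],[0.035,-0.0017,0,0,0],[0.035,-0.0017,0,0,0],[0.035,-0.0017,0,-0.0333,0],[0.035,-0.0017,0,-0.1,0],[0.035,-0.0017,0,-0.1833,0],[0.035,-0.0667,0.0333,-0.25,0],[0.035,-0.1667,0.1,-0.2667,0],[0.035,-0.2667,0.1667,-0.2667,0],[0.035,-0.3333,0.2167,-0.2667,0],[0.035,-0.3333,0.2167,-0.2667,0]]]}}

```text
time: 26.62
eef_pos: [0.4194, -0.0132, 0.4089]
eef_rot: [3.127, -0.295, 0.003]
ft_force: [0.4, -1.2, 0.6]
width: 0.37
grasp_force: 0.0
```

```bash
python3 go.py; python3 - <<'E'
from meas import *
from cell import bot
t=bot.grab_frame("top");s=bot.grab_frame("scene");np.savez("top2.npz",**t);np.savez("scene2.npz",**s)
f=t;U=np.array([np.cos(np.radians(-10.6)),np.sin(np.radians(-10.6))]);N=np.array([-U[1],U[0]]);O=np.array([.58,.104])
def un(x,y,z):
    P=onz(f,x,y,z)[:2]-O;return (np.array([U@P,N@P])*1e3).round(1)
h=cv2.cvtColor(f["frame"],cv2.COLOR_RGB2HSV).astype(int)
m=(h[...,1]<70).astype(np.uint8);z=np.zeros_like(m);z[158:185,235:285]=1;m*=z
n,l,st,c=cv2.connectedComponentsWithStats(m)
for i in range(1,n):
    if st[i,4]>5:
        r=cv2.minAreaRect(np.argwhere(l==i)[:,::-1].astype(np.float32));print(st[i].tolist(),c[i].round(1),un(*c[i],.045),[np.round(q,1) for q in r])
# tin top now: white blob; lookalikes/bystanders vs start
a=dict(np.load("top0.npz"))
d=np.abs(a["frame"].astype(int)-t["frame"]).max(2)>60
for nm,(x,y) in dict(red=(290,232),green=(192,222),garlic=(201,179),jar=(204,124),shaker=(299,142),lemon=(179,268),timer=(345,267)).items(): print(nm,d[y-12:y+13,x-12:x+13].sum(),end="; ")
w=((h[...,1]<40)&(h[...,2]>170)).astype(np.uint8);z[:]=0;z[120:165,230:275]=1;w*=z
n,l,st,c=cv2.connectedComponentsWithStats(w);i=1+st[1:,4].argmax();print("tin",st[i],c[i],un(*c[i],.085))
E
```

```text
t 26.62 P [ 0.4194 -0.0132  0.4089] hd -10.77 un -136.3 -144.7 tip 209.9 Fun 0.66 -1.08 0.56 j7 -1.88 w 34.8
[247, 158, 12, 2, 17] [252.4 158.3] [87.3 -2.7] [array([252.5, 158.5]), array([ 1., 11.]), np.float64(90.0)]
[278, 158, 7, 27, 130] [281.9 172.9] [ 59.6 -90.1] [array([281., 171.]), array([26.,  6.]), np.float64(90.0)]
[252, 168, 23, 7, 104] [262.6 171. ] [ 56.4 -36.3] [array([262.9, 171.1]), array([22.5,  4.8]), np.float64(9.5)]
red 377; green 0; garlic 0; jar 0; shaker 0; lemon 0; timer 546; tin [238 131  28  28 582] [252.05498282 144.94158076] [117.1   2.2]
```

```bash
python3 - <<'E'
from meas import *
def blobs(n,c):
    f=dict(np.load(n));h=cv2.cvtColor(f["frame"],cv2.COLOR_RGB2HSV).astype(int)
    if c=="red": m=((h[...,0]<5)|(h[...,0]>174))&(h[...,1]>180)&(h[...,2]>90);z=(270,180,330,240)
    if c=="tealtimer": m=(h[...,0]>65)&(h[...,0]<95)&(h[...,1]>80);z=(335,175,385,215)
    if c=="tin": m=(h[...,1]<40)&(h[...,2]>170);z=(230,120,275,165)
    if c=="tray": m=(h[...,0]>19)&(h[...,0]<27)&(h[...,1]>60)&(h[...,1]<140)&(h[...,2]>150);z=(225,115,290,180)
    m=m[z[1]:z[3],z[0]:z[2]];q=np.argwhere(m);return len(q),(q.mean(0)[::-1]+z[:2]).round(2)
for c in("red","tealtimer"): print(c,blobs("scene0.npz",c),blobs("scene2.npz",c))
for c in("tin","tray"): print(c,blobs("top1.npz",c),blobs("top2.npz",c))
E
```

```text
red (819, array([298.02, 206.19])) (822, array([297.99, 206.19]))
tealtimer (289, array([359.16, 194.42])) (289, array([359.16, 194.42]))
tin (580, array([251.97, 144.92])) (583, array([252.02, 144.97]))
tray (408, array([254.5 , 148.28])) (399, array([254.48, 148.57]))
```

```bash
python3 -c "
from cell import bot
print(bot.close_job())"
```

```text
the job is handed in; nothing more can be done
None
```

The job is handed in: the tray is home with the tin upright, after a press I estimate at about 10 N over sliding for over half a second (briefly about 13 N, above the 8–12 N range but under the 16 N limit); the keeper is across at its end stop, and the camera checks showed nothing else moved.

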